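# Put the spare glass lamp away in its rack

## Robot

A 7-joint arm with a two-finger parallel gripper is mounted at the origin on the work surface. World frame = base frame: x ahead of the robot, y to its left, z up, the work surface at z = 0. Lengths are in m, angles in rad, forces in N, time in s.
With the tool pointing down it reaches from about 0.4 to 0.85 m from the base axis. Payload 10.4 kg.
Tool frame: the origin (TCP) lies at the centre of the arm's flange, where the gripper is bolted on; the fingertips stand 173 mm ahead of it and the grasp point (between the pads) lies 155 mm ahead of it; z points along the fingers, y is the line along which they close (so a half turn about z gives the same grasp; the last joint's range is limited). The gripper opens to 85 mm and grips with 20 to 120 N. Pads are 22 mm wide; open, the fingers measure 114 mm over their backs; the gripper's body (76 mm by 85 mm) begins 54 mm behind the grasp point. The pads swing forward as they close: fully open they stand 13 mm farther back than shut.
Start: joints at [1.251, 0.332, -0.065, 1.46, 0.022, 1.35, -0.088], TCP at [0.183, -0.598, 0.405] pointing down, gripper open.
Joint ranges: [-2.6, 2.6], [-0.5, 2.12], [-1.47, 1.34], [0.16, 2.42], [-1.27, 4.41], [0.06, 2.06], [-2.6, 2.6]. Speed limits (rad/s): [2.22, 2.22, 2.79, 2.79, 3.14, 3.14, 3.14].

## Interface

Orientations are given as a unit quaternion [x, y, z, w].
In Python, from workcell import manip, viewer, finder gives the robot as it stands.
- The arm moves only by the tool arm_command, never from a script. Its argument "plan" is a list of rows, each an object with "dp": the shift along the tool's x, y, z in mm, a list of three; "spin": the turn about the tool's z in rad. A call has 1 to 5 rows; each row shifts and turns the commanded pose from where the row before left it, along the tool's axes as they then stand; what a row does not reach is not made up. A row lasts 1/10 s, in which the tool goes at most 50 mm and 8.59 degrees, less where a joint would pass 70% of its speed; a pose out of reach is approached as far as the arm can. A call is refused whole if a number of a shift passes 50 or a number of a turn 0.15, either way. A call with a gripper value outside its range is refused whole. "grip" is the closure, from -1 (fully open) to 1 (shut), set as the call begins (left out, the last holds). The fingers move at their own pace and stop on an object; "newtons" is the grip in N (left out, the last holds). Time passes only in rows, so rows that do not move let the fingers close. It gives the time, the measured TCP pose, the force, the opening and the grip force at its end, in the units of the state.
- manip.get_obs(): the state, without advancing time (a new reading comes with each control period).
- viewer.camera(name): name is "scene" or "top"; returns the picture (480x640x3 uint8, blue, green, red); there is no depth.
- viewer.camera_params(name): a dict with "vertical_fov" (degrees; the focal length in pixels is half the picture's height over the tangent of half this angle, whatever the lens; pixels are square), "cx", "cy" (the principal point, pixels), "R" (3x3) and "t" (3): a world point X has camera coordinates R X + t. Camera axes: x right, y down, z forward; pixel columns grow to the right and rows downward; lengths in m; the calibration is good to about 2 mm. A picture is of the moment at which its call begins. camera_params takes no time and is no camera call.
- manip.hand_in(): hands the job in; it is judged then, once.
Trained networks look in the newest picture that a camera, given by its name, has taken for a name from the list of things; names that differ only in an ending like _2 or _b are one class to them, and where a whole thing is asked for, a point or a joint stands for the part that bears it (a point fixed in the world has none). Each returns a list of dicts, best first, with "score" (0 to 1); they miss things now and then, are a little off and sometimes report something else, mostly with a low value. They report only what shows in the picture. A call takes as long as a camera call.
- finder.find_in(camera, thing): "position" ([x, y, z] in m, in world coordinates, good to about 4 mm: the middle of the surface that is visible of it).
The state is a dict: "clock": time; "joint_pos": joint angles; "joint_velocities": joint speeds; "tau": joint torques, N m; "position": TCP position; "ee_rot": TCP orientation; "ft_force": force on the tool from outside, world axes, zero at the start; "torque": the same for the moment, N m; "grip_width": opening from 0.0 (shut) to 1.0 (fully open); "grasp_force": force on a finger pad.
Only numpy, scipy, OpenCV 4.12 (cv2) and the standard library are available. Lean on these libraries where they do the work, as an engineer would, in place of code of your own. Each camera call takes 0.05 s, during which the arm holds its last target. There are 200 camera calls.

## Task

Put the spare twin-tube lamp away in its storage rack: lay it flat in the two black saddles, centred lengthways, with its grey base at the end that has the red turnbutton, then turn the red turnbutton across the lamp's base so that it cannot lift out. The tubes are thin glass: hold the lamp with a light grip (30 N at most), set it down gently without dropping, knocking or pressing it, and leave the tape roll, the wrench and the yellow bin where they are.

Things in the scene. Friction and masses are not known exactly. Their poses are not given: they have to be found in the camera images.
- lamp: Loose twin-tube lamp, 60 g, 164 x 36 x 16, lying flat: two parallel white glass tubes (14 diameter, 34 wide over both, z 0 to 14, x -48 to +82) on a grey plastic base (34 x 36 x 16, x -82 to -48). Origin: centre of the underside; x along the lamp away from the base, z up. Fragile: at most 30 N of grip.
- lamp_base (a point): Centre of the lamp's grey base, 65 from the lamp's origin on its -x side, 8 above its underside.
- rack: Rack fixed to the bench: wooden board 200 (x) x 110 (y) x 12; two black saddles, centred at x -58 and +58, 20 long, tops at z 30, side lips to z 38 that leave a 48 gap (y -24 to 24) for the lamp; free room for fingers between the saddles. Steel post with the red turnbutton at x -62, y +45. Origin: centre of the underside. Lamp put away: axes parallel to the rack's.
- rack_seat (a point): Point midway between the saddles at the height of their tops (z 30 in the rack's frame): where the lamp's origin belongs.
- keeper (a joint): Angle of the red turnbutton about its upright post, rad: 0 points along the rack's -x, clear of the lamp; anticlockwise from above to 1.57, along the rack's -y, straight across the lamp's base (stop at 1.6). Stays where left. Flat bar 16 wide, reaching 56 from the post's axis, z 52 to 58 in the rack's frame, 6 above the top of a lamp put away.
- keeper_tab (a point): Middle of the top face of the turnbutton's upright thumb tab: 22 long (along the bar), 8 thick, z 58 to 82 in the rack's frame, its middle 40 from the post's axis. This point is at z 82.
- keeper_hinge (a point): Axis of the turnbutton's post, at the height of the bar's top (z 58 in the rack's frame).
- tape: Bystander, to be left alone: green tape roll, 72 diameter x 22, hole 52. Origin: its underside or middle.
- wrench: Bystander, to be left alone: wrench lying on the bench. Origin: its underside or middle.
- bin: Bystander, to be left alone: open yellow bin, 120 x 90 x 45. Origin: its underside or middle.

How it is judged:
By the outcome, as a careful person would: the job done as asked, in the order asked, and still so for the second after the job is handed in, with the robot touching nothing.
It also fails if it takes over 51 s, if anything falls off the work surface, if the arm or the gripper's body presses on something with over 40 N, if the wrist force passes 120 N, or if a joint passes its speed limit or range.

## Working session

There is one attempt and no reset: what is moved stays moved. The work goes in short steps, Python scripts to look and compute and a tool call to move; the robot and the scene stay as the last step left them, time stands still between calls to the robot, and variables do not carry over. Pictures are saved under pics/ and viewed, at most 10 in all, crops included, and the job is handed in when it is done.

Besides the shell and the picture viewer there is one more tool, called after "Request:" by a JSON object that holds its "method" and its "body". arm_command: Moves the arm, as the interface text tells. Its arguments: {"type":"object","properties":{"plan":{"type":"array","items":{"type":"object","properties":{"dp":{"type":"array","items":{"type":"number"}},"spin":{"type":"number"}}}},"grip":{"type":"number"},"newtons":{"type":"number"}},"required":["plan"]}

```bash
mkdir -p pics; python3 - <<'E'
from workcell import manip, viewer, finder
import cv2,json
o=manip.get_obs();print(o["clock"],o["position"],o["ee_rot"],o["grip_width"])
for c in("top","scene"):
    im=viewer.camera(c);cv2.imwrite(f"pics/{c}0.png",im)
    p=viewer.camera_params(c);print(c,p)
    for n in("lamp","lamp_base","rack","rack_seat","keeper","keeper_tab","keeper_hinge"):
        try:print(n,[([round(v,4) for v in d["position"]],round(d["score"],2)) for d in finder.find_in(c,n)][:3])
        except Exception as e:print(n,e)
print(manip.get_obs()["clock"])
E
```

```text
0.0 [ 0.18275023 -0.59754045  0.40392122] [ 9.89006249e-01  1.47872012e-01 -1.62114700e-04 -6.94081869e-04] 1.0007310256139181
top {'vertical_fov': 49.77328964422885, 'cx': 319.0622114543545, 'cy': 237.26876308541097, 'R': array([[ 0.01128392, -0.99987891, -0.01071666],
       [-0.99326738, -0.0099723 , -0.11541436],
       [ 0.11529351,  0.01194684, -0.99325962]]), 't': array([-0.02678359,  0.53571853,  1.15926102])}
lamp [([0.5893, -0.1883, 0.0144], 0.96)]
lamp_base [([0.5904, -0.1927, 0.0122], 0.62)]
rack [([0.6005, 0.1937, 0.0145], 0.94)]
rack_seat [([0.6036, 0.1933, 0.0105], 0.63)]
keeper [([0.5088, 0.2092, 0.0592], 0.76), ([0.56, 0.4693, 0.0069], 0.16)]
keeper_tab [([0.5116, 0.2113, 0.0588], 0.66)]
keeper_hinge [([0.6033, 0.1918, 0.017], 0.63)]
scene {'vertical_fov': 47.049475457085784, 'cx': 320.46788846181846, 'cy': 245.2722802192466, 'R': array([[-0.47336144,  0.88076931, -0.013205  ],
       [ 0.58266421,  0.30183439, -0.75458493],
       [-0.66062953, -0.36488549, -0.65606951]]), 't': array([ 0.25537119, -0.24526434,  1.9233572 ])}
lamp [([0.595, -0.194, 0.0064], 0.94)]
lamp_base [([0.5883, -0.1885, 0.0121], 0.57)]
rack [([0.6107, 0.2038, 0.0138], 0.73)]
rack_seat [([0.6128, 0.2064, 0.0107], 0.97)]
keeper [([0.5092, 0.2112, 0.0602], 0.45)]
keeper_tab [([0.5116, 0.2112, 0.0665], 0.67)]
keeper_hinge [([0.6157, 0.2023, 0.0139], 0.68)]
0.8
```

View pics/top0.png

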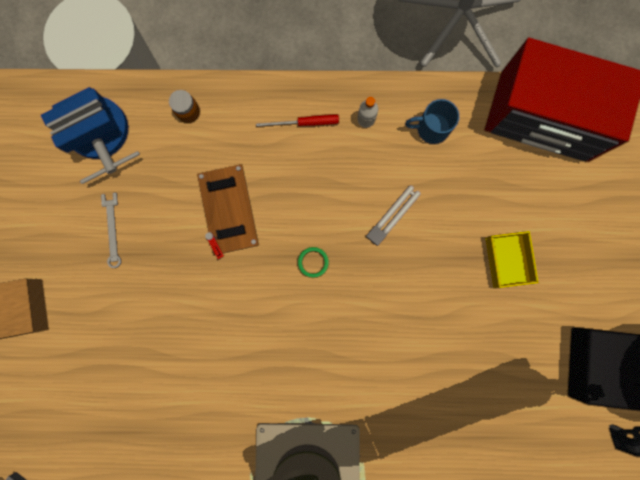

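View pics/scene0.png

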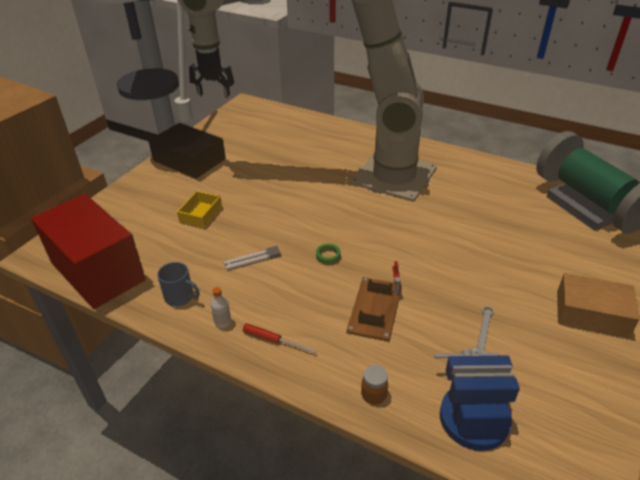

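```bash
cat > h.py <<'E'
import numpy as np,cv2
from workcell import manip,viewer,finder
def cam(c):
    p=viewer.camera_params(c);f=240/np.tan(np.radians(p["vertical_fov"])/2)
    return p["R"],p["t"],np.array([[f,0,p["cx"]],[0,f,p["cy"]],[0,0,1]])
def proj(c,X):
    R,t,K=cam(c);q=(np.atleast_2d(X)@R.T+t)@K.T;return q[:,:2]/q[:,2:]
def unproj(c,uv,z):
    R,t,K=cam(c);d=np.c_[np.atleast_2d(uv),np.ones(len(np.atleast_2d(uv)))]@np.linalg.inv(K).T@R;C=-R.T@t
    return C+d*((z-C[2])/d[:,2:])
def pose(x,y,a,P,z=0):
    P=np.atleast_2d(P).astype(float);c,s=np.cos(a),np.sin(a)
    return np.c_[x+c*P[:,0]-s*P[:,1],y+s*P[:,0]+c*P[:,1],z+P[:,2]]
E
python3 - <<'E'
from h import *
im=cv2.imread("pics/top0.png");h=cv2.cvtColor(im,cv2.COLOR_BGR2HSV)
a=cv2.resize(im[170:260,350:440],None,fx=4.4,fy=4.4,interpolation=cv2.INTER_CUBIC)
b=cv2.resize(im[155:270,185:270],(396,536),interpolation=cv2.INTER_CUBIC)
cv2.imwrite("pics/crop0.png",np.hstack([cv2.copyMakeBorder(a,0,536-a.shape[0],0,0,0),b]))
# lamp mask: low saturation
m=((h[...,1]<75)&(h[...,2]>70)).astype(np.uint8);w=np.zeros_like(m);w[175:255,355:430]=1
n,l,s,_=cv2.connectedComponentsWithStats(m*w);print(s)
k=1+s[1:,4].argmax();ys,xs=np.where(l==k)
r=cv2.minAreaRect(np.c_[xs,ys].astype(np.float32));print("rect",r);B=unproj("top",cv2.boxPoints(r),.010);print(B.round(4))
print("side",np.linalg.norm(np.diff(B[:3],axis=0),axis=1))
# dark saddles
m=((h[...,2]<45)).astype(np.uint8);w[:]=0;w[155:270,185:270]=1
n,l,s,ce=cv2.connectedComponentsWithStats(m*w)
for k in range(1,n):
    if s[k,4]>30:
        ys,xs=np.where(l==k);r=cv2.minAreaRect(np.c_[xs,ys].astype(np.float32));print("saddle",r,unproj("top",[r[0]],.033).round(4))
m=(((h[...,0]<6)|(h[...,0]>174))&(h[...,1]>170)&(h[...,2]>90)).astype(np.uint8)*w
n,l,s,ce=cv2.connectedComponentsWithStats(m);print("red",s[1:],ce[1:])
E
```

```text
[[     0      0    640    480 306449]
 [   367    186     53     59    751]]
rect ((393.41180419921875, 214.85293579101562), (14.534341812133789, 68.00769805908203), 40.601295471191406)
[[ 0.5426 -0.13    0.01  ]
 [ 0.6666 -0.2345  0.01  ]
 [ 0.6441 -0.2603  0.01  ]
 [ 0.5206 -0.1558  0.01  ]]
side [0.16213888 0.0342217 ]
saddle ((220.79330444335938, 183.8492889404297), (9.049503326416016, 27.02105140686035), 77.73522186279297) [[0.6587 0.2092 0.033 ]]
saddle ((230.47647094726562, 231.89410400390625), (7.592566967010498, 27.007844924926758), 77.47119140625) [[0.5461 0.1831 0.033 ]]
red [[208 237  15  22 133]] [[215.39849624 247.47368421]]
```

View pics/crop0.png

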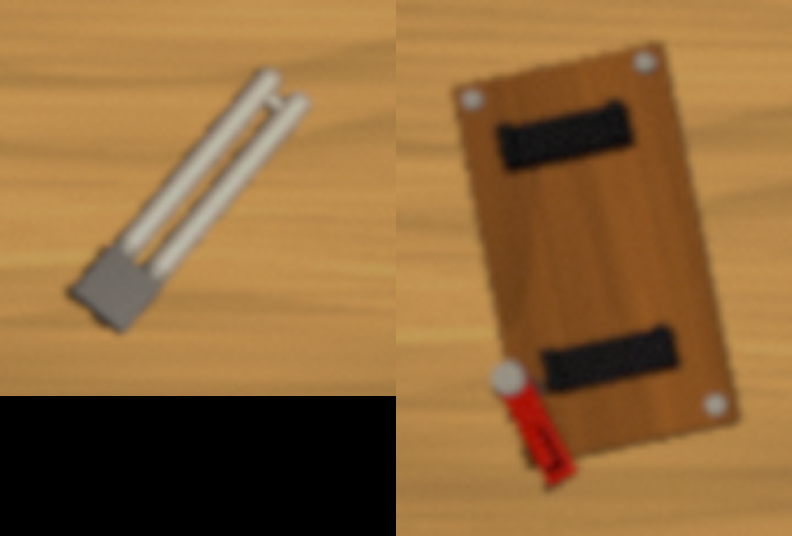

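```bash
python3 - <<'E'
from h import *
x,y,a=.6024,.1962,.2278
P=pose(x,y,a,np.array([[.1,.055,.012],[.1,-.055,.012],[-.1,-.055,.012],[-.062,.045,.058]]))
q=proj("top",P);print("crop px",((q-[185,155])*4.66+[396,0]).round(0),P[3])
for th in(.0,.1,.2,.3,.4,.5):
    r=np.linspace(.008,.056,20);B=np.c_[-.062-r*np.cos(th),.045-r*np.sin(th),0*r+.058]
    print(th,((proj("top",pose(x,y,a,[B[-1]]))-[185,155])*4.66+[396,0]).round(0),proj("top",pose(x,y,a,B)).mean(0).round(1),proj("scene",pose(x,y,a,B)).mean(0).round(1),proj("scene",pose(x,y,a,[[-.062-.04*np.cos(th),.045-.04*np.sin(th),.082]])).round(1))
im=cv2.imread("pics/scene0.png");h=cv2.cvtColor(im,cv2.COLOR_BGR2HSV)
C=pose(x,y,a,[[i*.1,j*.055,.012] for i,j in((1,1),(1,-1),(-1,-1),(-1,1))])
S=[[i*.058+k*.01,j*.024,.03] for i in(-1,1) for k,j in((-1,-1),(-1,1),(1,1),(1,-1))]
S=pose(x,y,a,S)
L=pose(.5934,-.1952,-.7,[[-.082,-.018,.016],[-.082,.018,.016],[-.048,.018,.016],[-.048,.017,.01],[.082,.017,.007],[.082,-.017,.007],[-.048,-.018,.016]])
K=pose(x,y,a,[[-.062,.045,.058],[-.062-.056*np.cos(.28),.045-.056*np.sin(.28),.058]])
outs=[]
for c,b in(("top",[(150,275,180,275),(170,260,350,440)]),("scene",[(255,345,335,425),(225,295,210,300)])):
    I=cv2.imread(f"pics/{c}0.png");f=4;I=cv2.resize(I,None,fx=f,fy=f,interpolation=cv2.INTER_CUBIC)
    for X in(C,S[:4],S[4:],L,K): cv2.polylines(I,[((proj(c,X)+.5)*f).round().astype(np.int32)],X is not K,(255,255,0),1)
    for b0 in b:
        s=I[b0[0]*f:b0[1]*f,b0[2]*f:b0[3]*f];outs.append(cv2.resize(s,(400,300)) if 0 else cv2.resize(s,None,fx=300/s.shape[0],fy=300/s.shape[0]))
def row(r):
    r=np.hstack(r);return cv2.copyMakeBorder(r,0,0,0,max(0,800-r.shape[1]),0)[:,:800]
cv2.imwrite("pics/ov0.png",np.vstack([row(outs[:2]),row(outs[2:])]))
E
```

```text
crop px [[449.  87.]
 [660.  41.]
 [739. 422.]
 [509. 380.]] [0.53183916 0.22603569 0.058     ]
0.0 [[531. 493.]] [212.  250.4] [399.1 271. ] [[400.3 262.4]]
0.1 [[542. 490.]] [213.3 250.1] [397.9 270.8] [[398.8 262.2]]
0.2 [[553. 486.]] [214.7 249.5] [396.7 270.7] [[397.3 262.1]]
0.3 [[564. 481.]] [216.  248.9] [395.5 270.7] [[395.8 262.1]]
0.4 [[574. 475.]] [217.2 248.1] [394.3 270.8] [[394.3 262.2]]
0.5 [[583. 467.]] [218.3 247.3] [393.2 271. ] [[392.8 262.4]]
```

View pics/ov0.png

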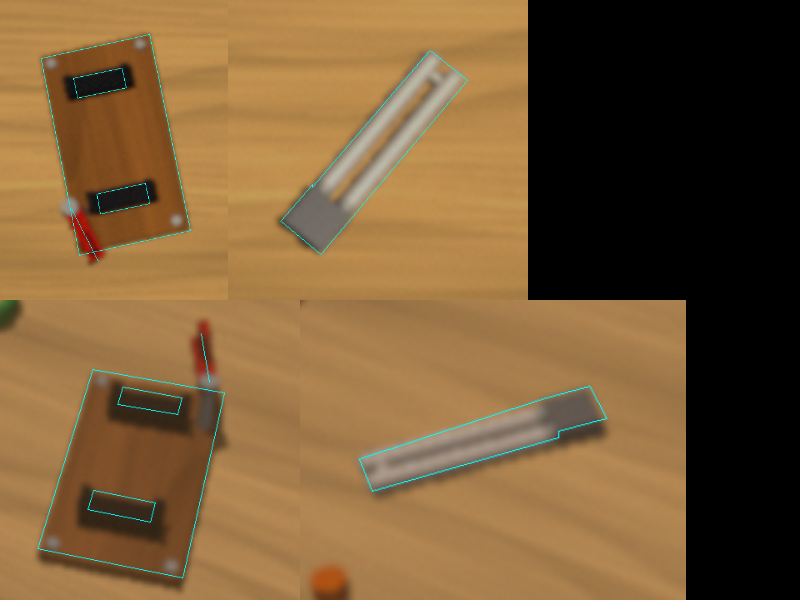

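Request:
{"method": "arm_command", "body": {"plan": [{"dp": [34, -18, 0]}, {"dp": [34, -18, 0]}, {"dp": [34, -18, 0]}, {"dp": [34, -18, 0]}, {"dp": [34, -18, 0]}], "grip": -0.3, "newtons": 22}}

```text
invalid input at $.plan[0]: expected keys dp, spin
```

Request:
{"method": "arm_command", "body": {"plan": [{"dp": [34, -18, 0]}, {"dp": [34, -18, 0]}, {"dp": [34, -18, 0]}, {"dp": [34, -18, 0]}, {"dp": [34, -18, 0]}]}}

```text
invalid input at $.plan[0]: expected keys dp, spin
```

Request:
{"method": "arm_command", "body": {"plan": [{"dp": [34, -18, 0]}, {"dp": [34, -18, 0]}, {"dp": [34, -18, 0]}, {"dp": [34, -18, 0]}, {"dp": [29, -20, 0]}]}}

```text
invalid input at $.plan[0]: expected keys dp, spin
```

Request:
{"method": "arm_command", "body": {"plan": [{"dp": [0, 0, 20], "spin": 0.142}, {"dp": [0, 0, 20], "spin": 0.142}, {"dp": [0, 0, 20], "spin": 0.142}, {"dp": [0, 0, 20], "spin": 0.142}, {"dp": [0, 0, 20], "spin": 0.142}]}}

```text
clock: 1.3
position: [0.1827, -0.5977, 0.304]
ee_rot: [0.978, -0.208, 0.0, 0.0]
ft_force: [0.5, -0.5, 0.6]
grip_width: 1.001
grasp_force: 0.0
```

Request:
{"method": "arm_command", "body": {"plan": [{"dp": [0, 0, 20], "spin": 0.142}, {"dp": [0, 0, 20], "spin": 0.142}, {"dp": [0, 0, 10]}, {"dp": [0, 0, 0]}, {"dp": [0, 0, 0]}]}}

```text
invalid input at $.plan[2]: expected keys dp, spin
```

Request:
{"method": "arm_command", "body": {"plan": [{"dp": [0, 0, 0], "spin": 0.142}, {"dp": [0, 0, 0], "spin": 0.142}, {"dp": [3, -38, 0], "spin": 0}, {"dp": [3, -38, 0], "spin": 0}, {"dp": [3, -38, 0], "spin": 0}], "grip": -0.3, "newtons": 22}}

```text
clock: 1.8
position: [0.2637, -0.5151, 0.3048]
ee_rot: [0.94, -0.342, 0.0, 0.0]
ft_force: [0.7, 0.1, 0.1]
grip_width: 0.651
grasp_force: 0.0
```

Request:
{"method": "arm_command", "body": {"plan": [{"dp": [3, -38, 0], "spin": 0}, {"dp": [3, -38, 0], "spin": 0}, {"dp": [3, -38, 0], "spin": 0}, {"dp": [3, -38, 0], "spin": 0}, {"dp": [3, -38, 0], "spin": 0}]}}

```text
clock: 2.3
position: [0.3973, -0.3788, 0.305]
ee_rot: [0.94, -0.342, 0.0, 0.0]
ft_force: [-0.8, 0.0, -0.1]
grip_width: 0.649
grasp_force: 0.0
```

Request:
{"method": "arm_command", "body": {"plan": [{"dp": [3, -38, 0], "spin": 0}, {"dp": [3, -38, 0], "spin": 0}, {"dp": [3, -38, 0], "spin": 0}, {"dp": [3, -38, 0], "spin": 0}, {"dp": [3, -38, 0], "spin": 0}]}}

```text
clock: 2.8
position: [0.5308, -0.2428, 0.3049]
ee_rot: [0.94, -0.342, 0.0, 0.0]
ft_force: [1.4, 0.2, 0.0]
grip_width: 0.649
grasp_force: 0.0
```

Request:
{"method": "arm_command", "body": {"plan": [{"dp": [3, -38, 0], "spin": 0}, {"dp": [3, -38, 0], "spin": 0}, {"dp": [0, 0, 0], "spin": 0}, {"dp": [0, 0, 0], "spin": 0}, {"dp": [0, 0, 0], "spin": 0}]}}

```text
clock: 3.3
position: [0.5827, -0.1907, 0.3046]
ee_rot: [0.94, -0.342, -0.0, 0.0]
ft_force: [0.0, -0.4, -0.1]
grip_width: 0.649
grasp_force: 0.0
```

Request:
{"method": "arm_command", "body": {"plan": [{"dp": [1, -3, 30], "spin": 0}, {"dp": [0, 0, 30], "spin": 0}, {"dp": [0, 0, 30], "spin": 0}, {"dp": [0, 0, 18], "spin": 0}, {"dp": [0, 0, 0], "spin": 0}]}}

```text
clock: 3.8
position: [0.5842, -0.1891, 0.1941]
ee_rot: [0.94, -0.342, -0.002, 0.001]
ft_force: [0.0, 0.5, 1.4]
grip_width: 0.652
grasp_force: 0.0
```

```bash
python3 - <<'E'
from h import *
print(manip.get_obs()["position"])
I=[]
for c,b in(("top",(160,260,340,440)),("scene",(190,290,200,300))):
    im=viewer.camera(c);I.append(cv2.resize(im[b[0]:b[1],b[2]:b[3]],(400,400),interpolation=cv2.INTER_CUBIC))
cv2.imwrite("pics/g1.png",np.hstack(I))
E
```

```text
[ 0.58415072 -0.18905886  0.19408745]
```

View pics/g1.png

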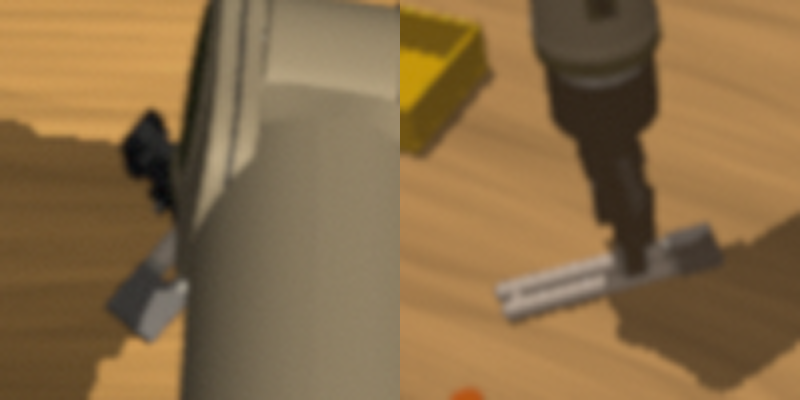

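Request:
{"method": "arm_command", "body": {"plan": [{"dp": [0, 0, 8], "spin": 0}, {"dp": [0, 0, 6], "spin": 0}, {"dp": [0, 0, 4], "spin": 0}, {"dp": [0, 0, 0], "spin": 0}, {"dp": [0, 0, 0], "spin": 0}]}}

```text
clock: 4.4
position: [0.586, -0.1879, 0.1788]
ee_rot: [0.94, -0.342, 0.0, 0.0]
ft_force: [-0.1, -0.3, -0.2]
grip_width: 0.652
grasp_force: 0.0
```

Request:
{"method": "arm_command", "body": {"plan": [{"dp": [0, 0, 0], "spin": 0}, {"dp": [0, 0, 0], "spin": 0}, {"dp": [0, 0, 0], "spin": 0}, {"dp": [0, 0, 0], "spin": 0}, {"dp": [0, 0, 0], "spin": 0}], "grip": 0.1, "newtons": 22}}

```text
clock: 4.9
position: [0.586, -0.188, 0.1788]
ee_rot: [0.94, -0.342, 0.0, 0.0]
ft_force: [-0.0, 0.5, -0.1]
grip_width: 0.451
grasp_force: 0.0
```

Request:
{"method": "arm_command", "body": {"plan": [{"dp": [0, 0, 2], "spin": 0}, {"dp": [0, 0, 2], "spin": 0}, {"dp": [0, 0, 0], "spin": 0}]}}

```text
clock: 5.2
position: [0.5858, -0.1879, 0.1743]
ee_rot: [0.94, -0.342, -0.0, 0.0]
ft_force: [0.2, 1.0, -1.4]
grip_width: 0.449
grasp_force: 0.0
```

Request:
{"method": "arm_command", "body": {"plan": [{"dp": [0, 0, 0], "spin": 0}, {"dp": [0, 0, 0], "spin": 0}, {"dp": [0, 0, 0], "spin": 0}, {"dp": [0, 0, 0], "spin": 0}, {"dp": [0, 0, 0], "spin": 0}], "grip": 0.4, "newtons": 22}}

```text
clock: 5.7
position: [0.586, -0.1879, 0.1747]
ee_rot: [0.94, -0.342, 0.0, 0.0]
ft_force: [-0.0, -0.4, -0.4]
grip_width: 0.385
grasp_force: 21.9
```

Request:
{"method": "arm_command", "body": {"plan": [{"dp": [0, 0, -5], "spin": 0}, {"dp": [0, 0, -10], "spin": 0}, {"dp": [0, 0, -15], "spin": 0}, {"dp": [0, 0, -10], "spin": 0}, {"dp": [0, 0, 0], "spin": 0}]}}

```text
clock: 6.2
position: [0.5868, -0.1881, 0.2174]
ee_rot: [0.94, -0.342, 0.002, -0.0]
ft_force: [0.6, -0.5, -1.3]
grip_width: 0.385
grasp_force: 22.0
```

```bash
python3 - <<'E'
from h import *
o=manip.get_obs();print(o["position"],o["grasp_force"],o["grip_width"])
im=viewer.camera("scene");cv2.imwrite("pics/g2.png",cv2.resize(im[170:290,190:310],(500,500),interpolation=cv2.INTER_CUBIC))
E
```

```text
[ 0.58678012 -0.18813674  0.2173645 ] 21.956603229045868 0.3845561772073363
```

View pics/g2.png

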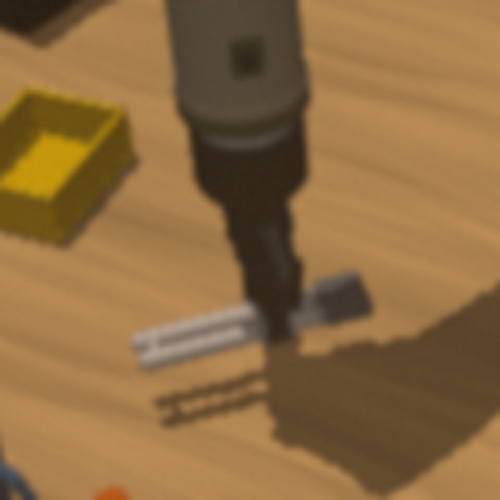

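Request:
{"method": "arm_command", "body": {"plan": [{"dp": [0, 0, -20], "spin": 0}, {"dp": [0, 0, -25], "spin": 0}, {"dp": [-8, -10, -25], "spin": 0}, {"dp": [-16, -20, -15], "spin": 0}, {"dp": [-16, -20, 0], "spin": 0}]}}

```text
clock: 6.75
position: [0.5879, -0.1237, 0.3019]
ee_rot: [0.94, -0.342, 0.002, -0.0]
ft_force: [1.2, -0.0, -0.9]
grip_width: 0.389
grasp_force: 22.1
```

Request:
{"method": "arm_command", "body": {"plan": [{"dp": [-16, -20, 0], "spin": 0}, {"dp": [-16, -20, 0], "spin": 0}, {"dp": [-16, -20, 0], "spin": 0}, {"dp": [-16, -20, 0], "spin": 0}, {"dp": [-16, -20, 0], "spin": 0}]}}

```text
clock: 7.25
position: [0.59, 0.0051, 0.2992]
ee_rot: [0.94, -0.342, -0.0, 0.0]
ft_force: [0.1, 1.0, -0.2]
grip_width: 0.384
grasp_force: 22.1
```

Request:
{"method": "arm_command", "body": {"plan": [{"dp": [-16, -20, 0], "spin": 0}, {"dp": [-16, -20, 0], "spin": 0}, {"dp": [-16, -20, 0], "spin": 0}, {"dp": [-16, -20, 0], "spin": 0}, {"dp": [-16, -20, 0], "spin": 0}]}}

```text
clock: 7.75
position: [0.593, 0.1325, 0.2989]
ee_rot: [0.94, -0.342, -0.001, 0.0]
ft_force: [-0.6, 1.1, -1.6]
grip_width: 0.381
grasp_force: 22.1
```

Request:
{"method": "arm_command", "body": {"plan": [{"dp": [-16, -20, 0], "spin": 0}, {"dp": [-16, -20, 0], "spin": 0}, {"dp": [-8, -7, 0], "spin": 0}, {"dp": [0, 0, 0], "spin": 0}, {"dp": [0, 0, 0], "spin": -0.05}]}}

```text
clock: 8.25
position: [0.5925, 0.1937, 0.2991]
ee_rot: [0.948, -0.318, -0.0, 0.001]
ft_force: [-0.1, -0.3, -0.5]
grip_width: 0.385
grasp_force: 22.1
```

Request:
{"method": "arm_command", "body": {"plan": [{"dp": [0, 0, 0], "spin": -0.1}, {"dp": [0, 0, 0], "spin": -0.1}, {"dp": [0, 0, 0], "spin": -0.1}, {"dp": [0, 0, 0], "spin": -0.1}, {"dp": [0, 0, 0], "spin": -0.1}]}}

```text
clock: 8.75
position: [0.5929, 0.1921, 0.2994]
ee_rot: [0.997, -0.072, -0.0, 0.0]
ft_force: [-0.1, 0.2, 0.1]
grip_width: 0.388
grasp_force: 22.1
```

Request:
{"method": "arm_command", "body": {"plan": [{"dp": [0, 0, 0], "spin": -0.1}, {"dp": [0, 0, 0], "spin": -0.1}, {"dp": [0, 0, 0], "spin": -0.1}, {"dp": [0, 0, 0], "spin": -0.076}, {"dp": [0, 0, 0], "spin": 0}]}}

```text
clock: 9.25
position: [0.5929, 0.1922, 0.2994]
ee_rot: [0.994, 0.114, -0.0, 0.0]
ft_force: [0.6, 0.1, -0.9]
grip_width: 0.387
grasp_force: 22.1
```

Request:
{"method": "arm_command", "body": {"plan": [{"dp": [0, 0, 0], "spin": 0}, {"dp": [0, 0, 0], "spin": 0}, {"dp": [0, 0, 0], "spin": 0}]}}

```text
clock: 9.55
position: [0.5927, 0.1936, 0.2997]
ee_rot: [0.994, 0.113, -0.0, 0.0]
ft_force: [-0.3, 0.4, -0.0]
grip_width: 0.386
grasp_force: 22.1
```

```bash
python3 - <<'E'
from h import *
o=manip.get_obs();print(o["position"],o["ee_rot"],o["joint_pos"])
q=o["ee_rot"];print("yaw",2*np.arctan2(q[1],q[0]))
I=[]
for c,b in(("top",(150,270,170,290)),("scene",(230,350,310,430))):
    im=viewer.camera(c);I.append(cv2.resize(im[b[0]:b[1],b[2]:b[3]],(400,400),interpolation=cv2.INTER_CUBIC))
cv2.imwrite("pics/g3.png",np.hstack(I))
E
```

```text
[0.59271312 0.19362463 0.29965308] [ 9.93540376e-01  1.13479103e-01 -5.60741433e-06  1.19305855e-04] [-0.41683342  0.40102417  0.03522274  1.59530063 -0.01484186  1.1456068
 -1.72162775]
yaw 0.22744816234698292
```

View pics/g3.png

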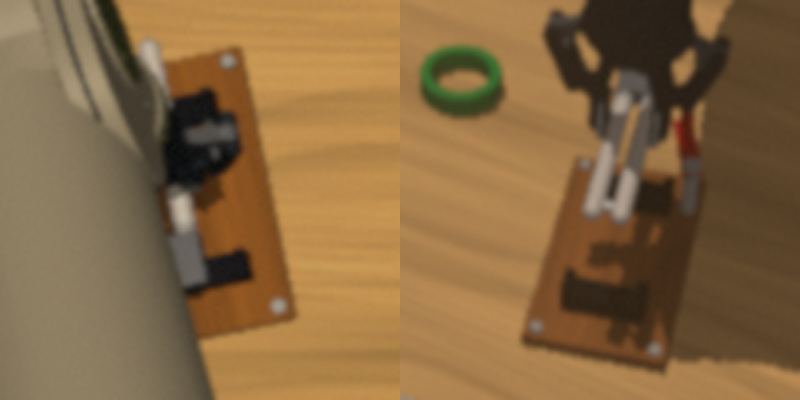

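```bash
python3 - <<'E'
from h import *
x,y,a=.5927+.0101,.1936+.0023,.2275
L=np.array([[-.082,-.018,.016],[-.082,.018,.016],[-.048,.018,.016],[-.048,.017,.007],[.082,.017,.007],[.082,-.017,.007],[-.048,-.018,.016]])
P=pose(x,y,a,L,.125);I=[]
for c,b in(("top",(150,270,170,290)),("scene",(230,350,310,430))):
    q=(proj(c,P)+.5-[b[2],b[0]])/.3
    im=viewer.camera(c);s=cv2.resize(im[b[0]:b[1],b[2]:b[3]],(400,400),interpolation=cv2.INTER_CUBIC)
    cv2.polylines(s,[q.round().astype(np.int32)],True,(255,255,0),1);I.append(s)
cv2.imwrite("pics/g4.png",np.hstack(I))
E
```

```text
(no output)
```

View pics/g4.png

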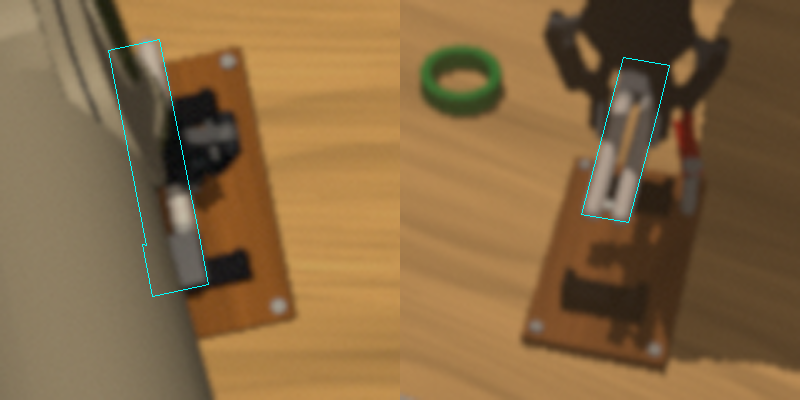

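Request:
{"method": "arm_command", "body": {"plan": [{"dp": [0, 0, 15], "spin": 0}, {"dp": [0, 0, 20], "spin": 0}, {"dp": [0, 0, 20], "spin": 0}, {"dp": [0, 0, 15], "spin": 0}, {"dp": [0, 0, 10], "spin": 0}]}}

```text
clock: 10.25
position: [0.5922, 0.1937, 0.2176]
ee_rot: [0.993, 0.114, -0.001, 0.0]
ft_force: [-0.5, 0.4, -1.0]
grip_width: 0.387
grasp_force: 22.1
```

Request:
{"method": "arm_command", "body": {"plan": [{"dp": [0, 0, 5], "spin": 0}, {"dp": [0, 0, 3], "spin": 0}, {"dp": [0, 0, 2], "spin": 0}, {"dp": [0, 0, 0], "spin": 0}, {"dp": [0, 0, 0], "spin": 0}]}}

```text
clock: 10.75
position: [0.5929, 0.1939, 0.2103]
ee_rot: [0.993, 0.114, 0.0, -0.0]
ft_force: [0.0, -0.2, 0.6]
grip_width: 0.383
grasp_force: 22.1
```

Request:
{"method": "arm_command", "body": {"plan": [{"dp": [0, 0, 1], "spin": 0}, {"dp": [0, 0, 1], "spin": 0}, {"dp": [0, 0, 1], "spin": 0}, {"dp": [0, 0, 0], "spin": 0}, {"dp": [0, 0, 0], "spin": 0}]}}

```text
clock: 11.25
position: [0.5927, 0.1939, 0.2067]
ee_rot: [0.993, 0.114, -0.0, 0.0]
ft_force: [-0.3, -0.0, -0.5]
grip_width: 0.386
grasp_force: 22.1
```

Request:
{"method": "arm_command", "body": {"plan": [{"dp": [0, 0, 0.5], "spin": 0}, {"dp": [0, 0, 0.5], "spin": 0}, {"dp": [0, 0, 0.5], "spin": 0}, {"dp": [0, 0, 0], "spin": 0}, {"dp": [0, 0, 0], "spin": 0}]}}

```text
clock: 11.75
position: [0.5927, 0.1938, 0.2052]
ee_rot: [0.993, 0.114, 0.0, 0.0]
ft_force: [0.3, 0.3, -0.2]
grip_width: 0.386
grasp_force: 22.1
```

Request:
{"method": "arm_command", "body": {"plan": [{"dp": [0, 0, 0], "spin": 0}, {"dp": [0, 0, 0], "spin": 0}, {"dp": [0, 0, 0], "spin": 0}]}}

```text
clock: 12.05
position: [0.5927, 0.1938, 0.2052]
ee_rot: [0.993, 0.114, 0.0, 0.0]
ft_force: [0.4, 0.5, -0.1]
grip_width: 0.387
grasp_force: 22.1
```

Half a millimetre more, feeling for contact, then release slowly.

Request:
{"method": "arm_command", "body": {"plan": [{"dp": [0, 0, 0.5], "spin": 0}, {"dp": [0, 0, 0], "spin": 0}, {"dp": [0, 0, 0], "spin": 0}]}}

```text
clock: 12.35
position: [0.5927, 0.1939, 0.2047]
ee_rot: [0.993, 0.114, -0.0, 0.0]
ft_force: [-0.5, 0.5, -0.5]
grip_width: 0.383
grasp_force: 22.1
```

Request:
{"method": "arm_command", "body": {"plan": [{"dp": [0, 0, 0], "spin": 0}, {"dp": [0, 0, 0], "spin": 0}, {"dp": [0, 0, 0], "spin": 0}]}}

```text
clock: 12.65
position: [0.5927, 0.1939, 0.2047]
ee_rot: [0.993, 0.114, -0.0, 0.0]
ft_force: [0.2, 1.3, -0.5]
grip_width: 0.387
grasp_force: 22.1
```

Request:
{"method": "arm_command", "body": {"plan": [{"dp": [0, 0, 0.4], "spin": 0}, {"dp": [0, 0, 0], "spin": 0}, {"dp": [0, 0, 0], "spin": 0}]}}

```text
clock: 12.95
position: [0.5927, 0.1939, 0.2045]
ee_rot: [0.993, 0.114, 0.0, 0.0]
ft_force: [-2.3, 0.0, 2.7]
grip_width: 0.386
grasp_force: 22.4
```

```bash
python3 - <<'E'
from h import *
for i in range(3):
    o=manip.get_obs();print(o["ft_force"],o["torque"],o["position"][2]);viewer.camera("scene")
E
```

```text
[-2.28123744  0.03080287  2.72512408] [-0.12322082  0.35686962 -0.00884998] 0.2045202741582161
[-1.65047618 -1.1331804   3.30426672] [-0.17228381  0.39825544  0.04592521] 0.2045324288160942
[-1.37691226 -0.2409856   3.87938932] [-0.17047861  0.48100368 -0.01800264] 0.20451120266348957
```

Request:
{"method": "arm_command", "body": {"plan": [{"dp": [0, 0, -0.2], "spin": 0}, {"dp": [0, 0, 0], "spin": 0}, {"dp": [0, 0, 0], "spin": 0}], "grip": 0.15}}

```text
clock: 13.4
position: [0.5927, 0.1939, 0.2043]
ee_rot: [0.993, 0.114, -0.0, 0.0]
ft_force: [-0.2, -0.4, 0.0]
grip_width: 0.42
grasp_force: 0.0
```

Request:
{"method": "arm_command", "body": {"plan": [{"dp": [0, 0, 0], "spin": 0}, {"dp": [0, 0, 0], "spin": 0}, {"dp": [0, 0, 0], "spin": 0}, {"dp": [0, 0, 0], "spin": 0}, {"dp": [0, 0, 0], "spin": 0}], "grip": -0.3}}

```text
clock: 13.9
position: [0.5927, 0.1939, 0.2045]
ee_rot: [0.993, 0.114, 0.0, 0.0]
ft_force: [0.2, -0.7, 0.3]
grip_width: 0.651
grasp_force: 0.0
```

Request:
{"method": "arm_command", "body": {"plan": [{"dp": [0, 0, -5], "spin": 0}, {"dp": [0, 0, -15], "spin": 0}, {"dp": [0, 0, -25], "spin": 0}, {"dp": [0, 0, -30], "spin": 0}, {"dp": [0, 0, -25], "spin": 0}]}}

```text
clock: 14.4
position: [0.5928, 0.1939, 0.3076]
ee_rot: [0.993, 0.114, 0.001, -0.0]
ft_force: [0.6, -0.5, -0.0]
grip_width: 0.653
grasp_force: 0.0
```

Request:
{"method": "arm_command", "body": {"plan": [{"dp": [-40, 0, 0], "spin": 0}, {"dp": [-40, 0, 0], "spin": 0}, {"dp": [-40, 0, 0], "spin": 0}, {"dp": [-30, 0, 0], "spin": 0}, {"dp": [0, 0, 0], "spin": 0}], "grip": 1}}

```text
clock: 14.9
position: [0.444, 0.1592, 0.3057]
ee_rot: [0.993, 0.114, 0.0, -0.0]
ft_force: [1.0, 0.2, 0.1]
grip_width: -0.004
grasp_force: 0.0
```

```bash
python3 - <<'E'
from h import *
o=manip.get_obs();print(o["position"],o["ee_rot"],o["joint_pos"],o["grip_width"])
L=np.array([[-.082,-.018,.016],[-.082,.018,.016],[-.048,.018,.016],[-.048,.017,.007],[.082,.017,.007],[.082,-.017,.007],[-.048,-.018,.016]])
P=pose(.6024,.1962,.2278,L,.03);I=[]
K=pose(.6024,.1962,.2278,[[-.062,.045,.058],[-.062-.056*np.cos(.28),.045-.056*np.sin(.28),.058]])
for c,b in(("top",(150,270,170,290)),("scene",(230,350,310,430))):
    im=viewer.camera(c);s=cv2.resize(im[b[0]:b[1],b[2]:b[3]],(400,400),interpolation=cv2.INTER_CUBIC)
    for X in(P,K):cv2.polylines(s,[((proj(c,X)+.5-[b[2],b[0]])/.3).round().astype(np.int32)],X is P,(255,255,0),1)
    I.append(s)
cv2.imwrite("pics/g5.png",np.hstack(I))
E
```

```text
[0.44395171 0.15916026 0.3057307 ] [ 9.93432282e-01  1.14421508e-01  1.04649703e-04 -8.99566852e-05] [-4.45323622e-01  8.15051050e-02  4.35986553e-03  1.97756750e+00
 -5.18997445e-04  1.08226495e+00 -1.78218575e+00] -0.004448408215846757
```

View pics/g5.png

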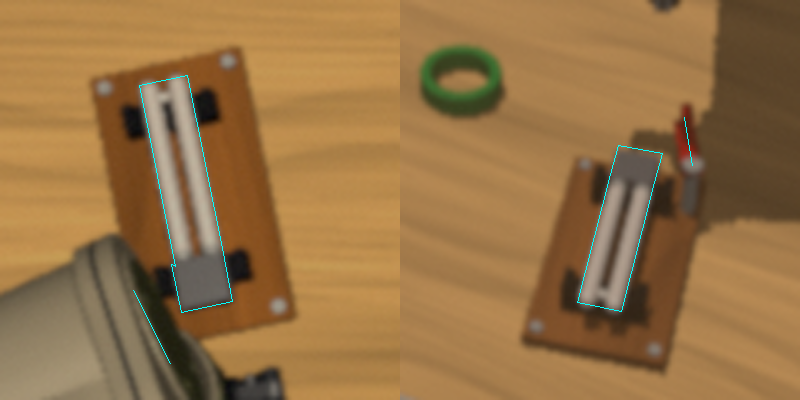

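Request:
{"method": "arm_command", "body": {"plan": [{"dp": [16, -21, 0], "spin": 0}, {"dp": [16, -21, 0], "spin": 0}, {"dp": [17, -21, 0], "spin": 0}, {"dp": [0, 0, 0], "spin": 0}, {"dp": [0, 0, 0], "spin": 0}], "grip": 1}}

```text
clock: 15.5
position: [0.4807, 0.2326, 0.3045]
ee_rot: [0.993, 0.114, 0.0, 0.0]
ft_force: [0.3, -0.3, 0.2]
grip_width: 0.002
grasp_force: 0.0
```

Request:
{"method": "arm_command", "body": {"plan": [{"dp": [0, 0, 20], "spin": 0}, {"dp": [0, 0, 20], "spin": 0}, {"dp": [0, 0, 15], "spin": 0}, {"dp": [0, 0, 8], "spin": 0}, {"dp": [0, 0, 5], "spin": 0}]}}

```text
clock: 16.0
position: [0.4802, 0.2316, 0.2362]
ee_rot: [0.994, 0.114, -0.0, 0.0]
ft_force: [0.4, 0.6, -0.1]
grip_width: -0.002
grasp_force: 0.0
```

Request:
{"method": "arm_command", "body": {"plan": [{"dp": [0, 0, 0], "spin": 0}, {"dp": [0, 0, 0], "spin": 0}]}}

```text
clock: 16.2
position: [0.4803, 0.2323, 0.2372]
ee_rot: [0.993, 0.114, 0.0, -0.0]
ft_force: [-0.6, -0.7, -0.2]
grip_width: 0.008
grasp_force: 0.0
```

```bash
cat >> h.py <<'E'
def rk(o=None):
    o=o or manip.get_obs();d=o["position"][:2]-np.array([.6024,.1962]);c,s=np.cos(.2278),np.sin(.2278)
    print("rack mm",(1000*np.array([c*d[0]+s*d[1],-s*d[0]+c*d[1],o["position"][2]])).round(1),"F",o["ft_force"].round(1),o["clock"])
E
python3 -c "
from h import *
rk()"
```

```text
rack mm [-110.8   62.7  237.2] F [-0.6 -0.7 -0.2] 16.2
```

Request:
{"method": "arm_command", "body": {"plan": [{"dp": [0, 4, 0], "spin": 0}, {"dp": [0, 4, 0], "spin": 0}, {"dp": [0, 4, 0], "spin": 0}, {"dp": [0, 4, 0], "spin": 0}, {"dp": [0, 4, 0], "spin": 0}]}}

```text
clock: 16.7
position: [0.4847, 0.2126, 0.2366]
ee_rot: [0.993, 0.114, 0.0, -0.0]
ft_force: [0.3, 1.0, -0.2]
grip_width: 0.003
grasp_force: 0.4
```

Request:
{"method": "arm_command", "body": {"plan": [{"dp": [0.5, 4, 0], "spin": 0}, {"dp": [2, 4, 0], "spin": 0}, {"dp": [2, 4, 0], "spin": 0}, {"dp": [2, 4, 0], "spin": 0}, {"dp": [0, 0, 0], "spin": 0}]}}

```text
clock: 17.2
position: [0.495, 0.198, 0.2364]
ee_rot: [0.994, 0.114, 0.0, 0.0]
ft_force: [-0.2, -0.0, 0.2]
grip_width: -0.001
grasp_force: 0.0
```

```bash
python3 - <<'E'
from h import *
rk();I=[]
for c,b in(("top",(150,270,170,290)),("scene",(230,350,310,430))):
    im=viewer.camera(c);I.append(cv2.resize(im[b[0]:b[1],b[2]:b[3]],(400,400),interpolation=cv2.INTER_CUBIC))
cv2.imwrite("pics/k1.png",np.hstack(I))
E
```

```text
rack mm [-104.2   26.   236.4] F [-0.2 -0.   0.2] 17.2
```

View pics/k1.png

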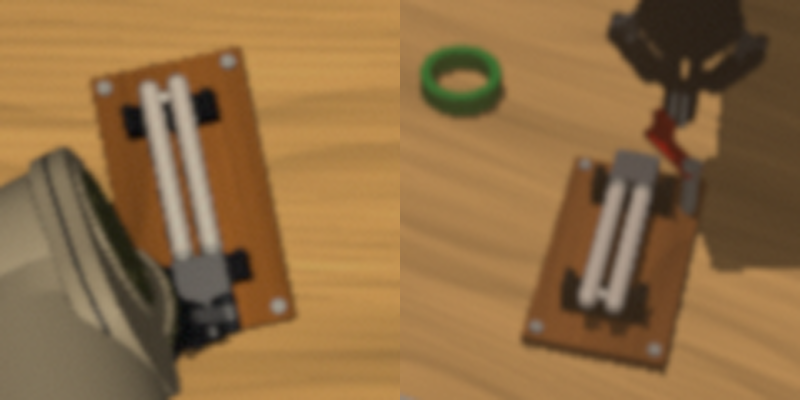

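Request:
{"method": "arm_command", "body": {"plan": [{"dp": [3.4, 3.2, 0], "spin": 0}, {"dp": [3.4, 3.2, 0], "spin": 0}, {"dp": [3.4, 3, 0], "spin": 0}, {"dp": [4.3, 2.6, 0], "spin": 0}, {"dp": [4.3, 2.6, 0], "spin": 0}]}}

```text
clock: 17.8
position: [0.5166, 0.1887, 0.2365]
ee_rot: [0.993, 0.114, 0.0, -0.0]
ft_force: [-1.3, 0.8, 0.1]
grip_width: 0.005
grasp_force: 0.5
```

Request:
{"method": "arm_command", "body": {"plan": [{"dp": [3, 1.5, 0], "spin": 0}, {"dp": [3, 1, 0], "spin": 0}, {"dp": [1, 0.5, 0], "spin": 0}, {"dp": [0, 0, 0], "spin": 0}, {"dp": [0, 0, 0], "spin": 0}]}}

```text
clock: 18.3
position: [0.5237, 0.1874, 0.2365]
ee_rot: [0.993, 0.114, 0.0, 0.0]
ft_force: [-0.2, 0.2, -0.5]
grip_width: -0.002
grasp_force: 0.0
```

```bash
cat >> h.py <<'E'
def keeper(c):
    im=viewer.camera(c);h=cv2.cvtColor(im,cv2.COLOR_BGR2HSV)
    m=((h[...,0]<6)|(h[...,0]>174))&(h[...,1]>150)&(h[...,2]>60)
    b=(230,275,205,245) if c=="top" else (240,310,340,420)
    if c=="top": b=(215,265,200,250)
    ys,xs=np.where(m[b[0]:b[1],b[2]:b[3]]);uv=np.array([xs.mean()+b[2],ys.mean()+b[0]])
    print(c,"red n",len(xs),uv.round(1))
    for th in(1.2,1.3,1.4,1.5,1.57,1.65):
        r=np.linspace(.008,.056,20);B=np.c_[-.062-r*np.cos(th),.045-r*np.sin(th),0*r+.060];print(th,proj(c,pose(.6024,.1962,.2278,B)).mean(0).round(1))
E
python3 - <<'E'
from h import *
rk();keeper("scene");print([d for d in finder.find_in("scene","keeper_tab")][:2])
E
```

```text
rack mm [-78.7   9.2 236.5] F [-0.2  0.2 -0.5] 18.3
scene red n 7 [381. 277.]
1.2 [386.8 273.6]
1.3 [386.2 274.3]
1.4 [385.7 275.1]
1.5 [385.4 275.9]
1.57 [385.2 276.4]
1.65 [385.1 277.1]
[{'position': [0.5433, 0.1977, 0.0635], 'score': 0.72}, {'position': [0.6189, 0.2094, 0.0113], 'score': 0.68}]
```

Request:
{"method": "arm_command", "body": {"plan": [{"dp": [0.8, 0, 0], "spin": 0}, {"dp": [0.7, 0, 0], "spin": 0}, {"dp": [0, 0, 0], "spin": 0}, {"dp": [0, 0, 0], "spin": 0}]}}

```text
clock: 18.8
position: [0.5251, 0.1877, 0.2365]
ee_rot: [0.993, 0.114, 0.0, 0.0]
ft_force: [-1.2, -0.3, 0.2]
grip_width: -0.002
grasp_force: 0.2
```

Request:
{"method": "arm_command", "body": {"plan": [{"dp": [0.7, 0, 0], "spin": 0}, {"dp": [0, 0, 0], "spin": 0}, {"dp": [0, 0, 0], "spin": 0}]}}

```text
clock: 19.1
position: [0.5258, 0.1879, 0.2365]
ee_rot: [0.993, 0.114, 0.0, 0.0]
ft_force: [-0.1, -0.4, 0.3]
grip_width: 0.003
grasp_force: 0.2
```

Now back off, raise, move clear and measure the turnbutton.

Request:
{"method": "arm_command", "body": {"plan": [{"dp": [-5, 0, 0], "spin": 0}, {"dp": [-10, 0, 0], "spin": 0}, {"dp": [-5, 0, -20], "spin": 0}, {"dp": [0, 0, -40], "spin": 0}, {"dp": [0, 0, -40], "spin": 0}]}}

```text
clock: 19.6
position: [0.5051, 0.1831, 0.3372]
ee_rot: [0.993, 0.114, -0.001, 0.0]
ft_force: [0.4, 0.9, 0.9]
grip_width: 0.001
grasp_force: 0.0
```

Request:
{"method": "arm_command", "body": {"plan": [{"dp": [-20, 40, 0], "spin": 0}, {"dp": [-20, 40, 0], "spin": 0}, {"dp": [-20, 40, 0], "spin": 0}, {"dp": [-20, 40, 0], "spin": 0}, {"dp": [-20, 40, 0], "spin": 0}]}}

```text
clock: 20.1
position: [0.4528, -0.0356, 0.3365]
ee_rot: [0.993, 0.114, 0.0, -0.0]
ft_force: [1.9, -1.0, 0.2]
grip_width: 0.0
grasp_force: 0.0
```

Request:
{"method": "arm_command", "body": {"plan": [{"dp": [0, 40, 0], "spin": 0}, {"dp": [0, 40, 0], "spin": 0}, {"dp": [0, 0, 0], "spin": 0}, {"dp": [0, 0, 0], "spin": 0}]}}

```text
clock: 20.5
position: [0.4718, -0.1124, 0.3363]
ee_rot: [0.994, 0.113, -0.0, -0.0]
ft_force: [0.2, 0.4, -0.1]
grip_width: -0.001
grasp_force: 0.0
```

```bash
python3 - <<'E'
from h import *
rk();keeper("top");keeper("scene")
for c in("top","scene"):
    for n in("keeper_tab","lamp","lamp_base"):print(c,n,[(np.round(d["position"],4),round(d["score"],2)) for d in finder.find_in(c,n)][:2])
print("expect tab",pose(.6024,.1962,.2278,[[-.062,.005,.082]]),"base",pose(.6024,.1962,.2278,[[-.065,0,.038]]))
# red-bar axis in top, on plane z=.06
im=viewer.camera("top");h=cv2.cvtColor(im,cv2.COLOR_BGR2HSV)
m=(((h[...,0]<7)|(h[...,0]>173))&(h[...,1]>150)&(h[...,2]>60))[215:265,200:250]
ys,xs=np.where(m);W=unproj("top",np.c_[xs+200,ys+215],.062)[:,:2];c0=W.mean(0);e=np.linalg.eigh(np.cov(W.T))[1][:,1]
hg=pose(.6024,.1962,.2278,[[-.062,.045,.058]])[0,:2];d=c0-hg
print("theta axis",np.arctan(e[1]/e[0])-.2278,"theta from hinge",(np.arctan2(-d[1],-d[0])-.2278),np.linalg.norm(d))
E
```

```text
rack mm [-196.9 -271.1  336.3] F [ 0.2  0.4 -0.1] 20.5
top red n 157 [222.4 233.8]
1.2 [223.  238.7]
1.3 [223.2 237.3]
1.4 [223.3 235.8]
1.5 [223.1 234.4]
1.57 [223.  233.5]
1.65 [222.7 232.4]
scene red n 41 [385.9 277.7]
1.2 [386.8 273.6]
1.3 [386.2 274.3]
1.4 [385.7 275.1]
1.5 [385.4 275.9]
1.57 [385.2 276.4]
1.65 [385.1 277.1]
top keeper_tab [(array([0.5318, 0.2024, 0.0578]), 0.46)]
top lamp [(array([0.6066, 0.1958, 0.0427]), 0.66)]
top lamp_base [(array([0.6057, 0.1947, 0.0435]), 0.84)]
scene keeper_tab [(array([0.5447, 0.1939, 0.0633]), 0.67)]
scene lamp [(array([0.6102, 0.1963, 0.0404]), 0.56), (array([ 0.4881, -0.0072,  0.018 ]), 0.32)]
scene lamp_base [(array([0.6138, 0.199 , 0.0434]), 0.7)]
expect tab [[0.54087256 0.18706906 0.082     ]] base [[0.53907924 0.18152073 0.038     ]]
theta axis -1.6079661027176804 theta from hinge 1.5487566775270665 0.030763356917758583
```

```bash
python3 -c "
from workcell import manip
print(manip.hand_in())"
```

```text
the job is handed in; nothing more can be done
None
```

The lamp is lying flat and centred in the saddles with its base at the turnbutton end. The turnbutton is turned across the base (about 1.55 rad measured), and the job was handed in at about 21 s on the clock; no verdict came back.

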